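# Shim the rocking bench scale

### The arm

A 7-joint arm with a two-finger parallel gripper is mounted at the origin on the work surface. World frame = base frame: x ahead of the robot, y to its left, z up, the work surface at z = 0. Lengths are in m, angles in rad, forces in N, time in s.
With the tool pointing down it reaches from about 0.425 to 0.925 m from the base axis. Payload 6.8 kg.
Tool frame: the origin (TCP) lies on the front face of the gripper's body, between the roots of the fingers; the fingertips stand 80 mm ahead of it and the grasp point (between the pads) lies 61 mm ahead of it (ctrl.tips_ahead is the x of the fingertips in the tool frame, in m); x points along the fingers, y is the direction in which the jaws open and shut, and the axes are right-handed (so a half turn about x gives the same grasp; the last joint's range is limited). The gripper opens to 88 mm and grips with 3 to 60 N. Pads are 20 mm wide; open, the fingers measure 115 mm over their backs; the gripper's body (75 mm by 178 mm) begins 61 mm behind the grasp point.
Start: joints at [0.999, 0.477, 0.022, 1.555, -0.011, 1.109, -0.083], TCP at [0.302, -0.604, 0.303] pointing down, gripper open.
Joint ranges: [-2.96, 2.96], [-0.34, 2.1], [-1.41, 1.46], [0.24, 2.44], [-1.37, 4.51], [0.17, 1.92], [-2.96, 2.96]. Speed limits (rad/s): [2.39, 2.39, 3.14, 3.14, 3.14, 3.14, 3.14].

### API

Orientations are given as a rotation vector (axis times angle).
In Python, from cell import ctrl gives the robot as it stands. The module is installed in compiled form; this text tells all that it offers.
- The arm moves only by the shell command python3 -m creep 'ROWS' [FORCE]. ROWS is JSON, a list of rows, each an object of numbers: "rx", "ry", "rz": the turn, a rotation vector about the tool's x, y, z in rad; "x", "y", "z": the shift along the tool's x, y, z in mm; "grip": the opening in per cent of the stroke, from 0 (shut) to 100 (fully open). In form: [{"rx": .., "ry": .., "rz": .., "x": .., "y": .., "z": .., "grip": ..}, ...]. A call has 1 to 12 rows; each row is the pose to reach, as a shift and turn from the pose measured when the call began, along the tool's axes at that moment; what a row does not reach only later rows make up. A row lasts 1/8 s, in which the tool goes at most 62.5 mm and 10.7 degrees, less where a joint would pass 70% of its speed; a pose out of reach is approached as far as the arm can. A call with a gripper value outside its range is refused whole. The fingers move at their own pace and stop on an object; FORCE is the grip in N (left out, the last holds). Time passes only in rows, so rows that repeat a pose let the fingers close. It gives the time, the measured TCP pose, the force and the opening at its end, in the units of the state.
- ctrl.observe(): the state, without advancing time (a new reading comes with each control period).
- ctrl.capture(name): name is "side" or "top" or "wrist"; returns the picture (420x560x3 uint8, red, green, blue); there is no depth.
- ctrl.camera_info(name): a dict with "fx", "fy", "cx", "cy" (pixels), "R" (3x3) and "t" (3): a world point X has camera coordinates R X + t; the wrist camera has in their place "tool_from_camera" (4x4, takes a point from camera to tool coordinates, whose origin is the TCP and whose axes are the tool frame's). Camera axes: x right, y down, z forward; pixel columns grow to the right and rows downward; lengths in m; the calibration is good to about 2 mm. The wrist camera is an equidistant fisheye: a pixel r from the principal point sees the ray r / f radians off the axis. A picture is of the moment at which its call begins: read the wrist's pose just before it. camera_info takes no time and is no camera call.
- ctrl.hand_in(): hands the job in, once; it reports no verdict.
The state is a dict: "t": time; "joint_pos": joint angles; "qd": joint speeds; "tau": joint torques, N m; "eef_pos": TCP position; "tool_rot": TCP orientation; "wrist_force": force on the tool from outside, world axes, zero at the start; "moment": the same for the moment, N m; "width": finger opening in m.
Only numpy, scipy, OpenCV 4.12 (cv2) and the standard library are available. Lean on these libraries where they do the work, as an engineer would, in place of code of your own. Each camera call takes 0.05 s, during which the arm holds its last target. There are 200 camera calls.

### The job

The bench scale rocks because its near right foot, as seen from the robot (the one the wedge points at), is too short. With the fingertips, push the wooden wedge from its thick end in under that foot until the scale stands level and firm on all its feet, then leave it there. Only push the wedge along the table, never pick it up; touch nothing else and do not shove the scale along.

Things in the scene. Friction and masses are not known exactly. Their poses are not given: they have to be found in the camera images.
- scale: white bench scale, 2.1 to 3 kg, loose: housing 220 x 220 mm, underside 30 and pan 74 mm above the table. Origin: centre of the footprint, level with the undersides of the three equal feet; x away from the robot and the display edge, y left, z up. Four domed feet at x, y = +-85 mm. The (-85, -85) foot is 8 mm short; the weight lies 20 mm towards it: starts tipped onto it by 0.067 rad
- short_bottom (a point): lowest point of the short domed foot (ball of 12 mm radius), scale (-85, -85, +8) mm, 25 mm inside the housing's edges; it starts on the table. Raised 8 mm, the scale is level. Pushing the wedge in takes about 3 to 8 N until then; once all feet bear it takes about twice as much, the wedge jams and pushing on would only shove the scale along
- foot_near_left: domed rubber foot of the scale at scale (-85, +85) mm; origin at its lowest point when level, axes as the scale's
- foot_far_right: domed rubber foot of the scale at scale (+85, -85) mm; origin at its lowest point when level, axes as the scale's
- foot_far_left: domed foot at scale (+85, +85) mm, diagonally opposite the short foot; it hangs about 8 mm above the table at first and comes down as the short foot rises. Origin at its lowest point, axes as the scale's
- wedge: plain wooden wedge, 80 g, lying flat, 110 mm long, 50 wide. Origin: centre of its underside; x points to the thin end, z up. Ramp 1 mm thick at x = +55 mm, 19 mm at x = -45 mm (slope 0.18); behind it an upright heel 10 mm long, 26 mm high, whose flat back (x = -55 mm) is the face to push
- wedge_tip (a point): middle of the wedge's thin end, on the table. It starts at the scale's right (-y) side, pointing at the short foot along the scale's +y, give or take 0.15 rad and 8 mm sideways, 25 to 70 mm short of it
- wedge_heel (a point): middle of the flat back of the wedge's heel, 13 mm above the table
- phone: bystander: dark blue phone lying flat, 72 x 146 x 9 mm; origin at the centre of its underside
- spool: bystander: green plastic spool standing upright, 48 mm wide, 38 mm high; origin at the centre of its underside
- charger: bystander: white power adapter, 65 x 65 x 28 mm; origin at the centre of its underside
Not all that is in view belongs to the job. There is more than one size of the wedge; the one meant has the size given above.

How it is judged:
On the way:
1. the short foot bears on the wedge (contact force between scale and wedge above 1 N and height (world z) of short_bottom above 0.003 m), for 0.2 s.
At the end, for the whole second after the job is handed in: The scale stands level within 0.015 rad and at rest, the short foot bearing on the wedge (over 0.5 N) and each of the other three feet bearing on the table (over 0.3 N); the wedge lies flat; the scale is less than 25 mm from where it stood (angle between scale's own z axis and vertical below 0.015 rad and contact force between scale and wedge above 0.5 N and contact force between each of foot_near_left, foot_far_right, foot_far_left and anything else above 0.3 N and height (world z) of each of foot_near_left, foot_far_right, foot_far_left below 0.003 m and distance of scale from where it was at the start of the episode below 0.025 m and angle between wedge's own z axis and vertical below 0.05 rad and linear speed of each of scale, wedge below 0.01 m/s); the robot touches nothing.
It fails at once if the wedge is lifted or tipped (height (world z) of wedge above 0.01 m or angle between wedge's own z axis and vertical above 0.2 rad).
It fails at once if the scale is lifted or tipped over (height (world z) of scale above 0.025 m or angle between scale's own z axis and vertical above 0.13 rad).
It fails at once if the robot touches the scale (contact force between any of the fingers, the arm and scale above 1 N).
It fails at once if the scale is shoved more than 30 mm (distance of scale from where it was at the start of the episode above 0.03 m).
It fails at once if a bystander (phone, spool or charger) is moved (distance of any of phone, spool, charger from where it was at the start of the episode above 0.012 m).
It also fails if it takes over 67 s, if anything falls off the work surface, if the arm or the gripper's body presses on something with over 40 N, if the wrist force passes 120 N, or if a joint passes its speed limit or range.

## Working session

There is one attempt and no reset: what is moved stays moved. The work goes in short steps, Python scripts to look and compute and a shell command to move; the robot and the scene stay as the last step left them, time stands still between calls to the robot, and variables do not carry over. Pictures are saved under pics/ and viewed, about 8 in all and at most 12, crops included, and the job is handed in when it is done.

```bash
mkdir -p pics; cat > h.py <<'E'
import numpy as np, cv2
from cell import ctrl
from scipy.spatial.transform import Rotation as Ro
def snap(n,f,crop=None,s=1):
    im=ctrl.capture(n)[:,:,::-1]
    cv2.imwrite(f'pics/{f}_raw.png',im)
    if crop: im=im[crop[1]:crop[3],crop[0]:crop[2]]
    cv2.imwrite(f'pics/{f}.png',cv2.resize(im,None,fx=s,fy=s,interpolation=cv2.INTER_CUBIC))
def px2w(n,u,v,z=0):
    c=ctrl.camera_info(n);R=np.array(c['R']);t=np.array(c['t'])
    d=R.T@np.array([(u-c['cx'])/c['fx'],(v-c['cy'])/c['fy'],1]);o=-R.T@t
    return o+d*(z-o[2])/d[2]
def w2px(n,X):
    c=ctrl.camera_info(n);p=np.array(c['R'])@np.array(X)+np.array(c['t'])
    return c['cx']+c['fx']*p[0]/p[2],c['cy']+c['fy']*p[1]/p[2]
E
python3 - <<'E'
from h import *
np.set_printoptions(precision=3,suppress=True)
o=ctrl.observe();print(o)
for n in('top','side'):
    c=ctrl.camera_info(n);print(n,c, -np.array(c['R']).T@np.array(c['t']))
snap('top','top1',None,1.4);snap('side','side1',None,1.4)
E
```

```text
{'t': 0.0, 'joint_pos': array([ 0.999,  0.478,  0.022,  1.556, -0.011,  1.109, -0.083]), 'qd': array([-0.   , -0.   ,  0.001, -0.002,  0.001,  0.   , -0.001]), 'tau': array([  0.001, -58.285,   1.535, -27.26 ,  -0.054,   0.017,   0.   ]), 'eef_pos': array([ 0.302, -0.603,  0.302]), 'tool_rot': array([ 1.963,  0.466, -1.965]), 'wrist_force': array([-0.418,  0.473,  0.712]), 'moment': array([-0.007, -0.03 ,  0.048]), 'width': 0.08810433103245463}
top {'fx': 382.1337329944084, 'fy': 382.1337329944084, 'cx': 284.28952289673845, 'cy': 206.8534557354978, 'R': array([[-0.008, -0.999,  0.035],
       [-0.983,  0.001, -0.182],
       [ 0.182, -0.036, -0.983]]), 't': array([0.074, 0.573, 0.833])} [0.413 0.103 0.92 ]
side {'fx': 535.7681925785764, 'fy': 535.7681925785764, 'cx': 277.1952811118846, 'cy': 209.89777757078676, 'R': array([[-0.864, -0.503, -0.006],
       [-0.243,  0.429, -0.87 ],
       [ 0.441, -0.75 , -0.493]]), 't': array([0.557, 0.154, 0.875])} [0.134 0.871 0.569]
```

View pics/top1.png

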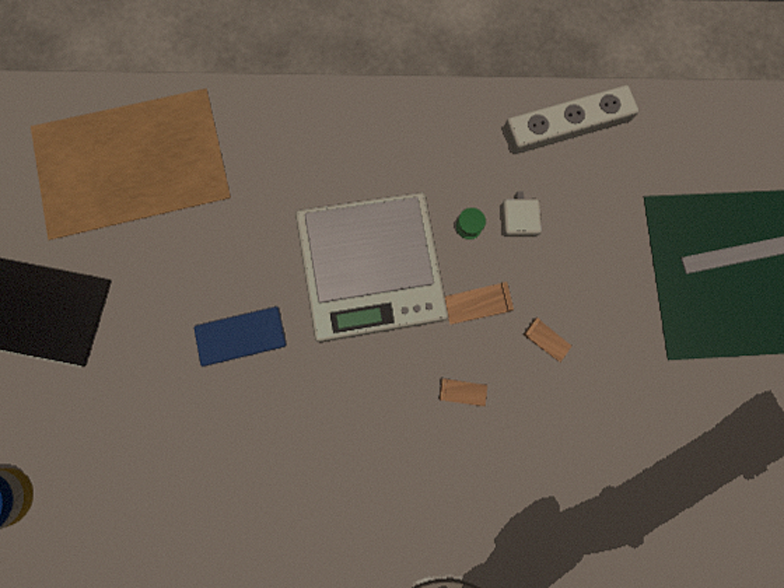

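View pics/side1.png

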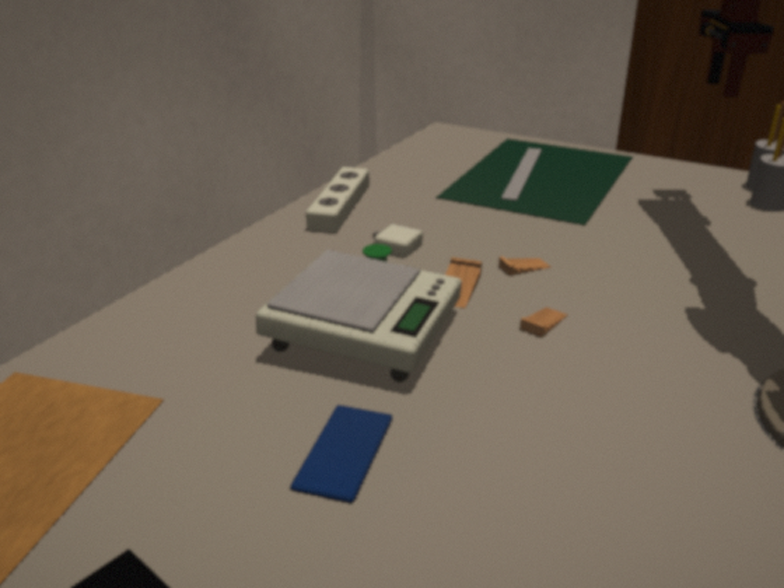

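The scale is centred near (375,268) in the top picture. There are three wedges: (480,303), with its heel at the right and its thin end at the scale, and two smaller ones at (548,340) and (463,391). The first fits in size and direction. I'll confirm in an enlarged crop.

```bash
python3 - <<'E'
from h import *
im=cv2.imread('pics/top1_raw.png')[130:260,205:405]
cv2.imwrite('pics/crop1.png',cv2.convertScaleAbs(cv2.resize(im,None,fx=4,fy=4,interpolation=cv2.INTER_CUBIC),alpha=1.5))
E
```

```text
(no output)
```

View pics/crop1.png

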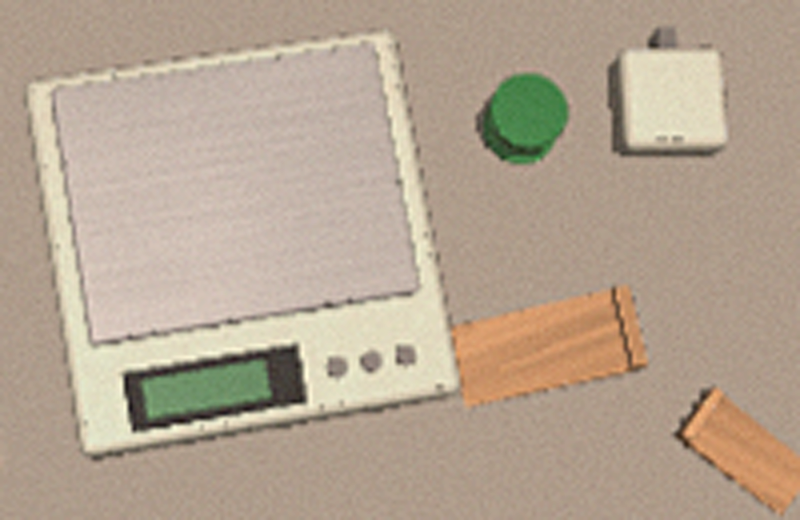

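```bash
cat > fit.py <<'E'
from h import *
from scipy.optimize import least_squares
np.set_printoptions(precision=4,suppress=True)
f=lambda u,v:(205+u/4,130+v/4)
W=lambda u,v,z:px2w('top',*f(u,v),z)
print('heel back top',W(633,285,.026),W(647,366,.026)); print('heel front top',W(613,290,.026),W(630,370,.026))
print('thin?',W(453,325,.001),W(467,405,.001))
# wedge fit: pose from known corners
wp=[((633,285),(-.055,-.025,.026)),((647,366),(-.055,.025,.026)),((613,290),(-.045,-.025,.026)),((630,370),(-.045,.025,.026)),((467,405),(.055,.025,.001))]
# y sign: wedge x ~ +y world => wedge y ~ -x world
def T(p,q): 
    c,s=np.cos(p[2]),np.sin(p[2]); return np.array([p[0]+c*q[0]-s*q[1],p[1]+s*q[0]+c*q[1],q[2]])
def r(p,pts): return np.concatenate([np.array(w2px('top',T(p,q)))-f(*u) for u,q in pts])
s=least_squares(r,[.42,-.1,1.6],args=(wp,));print('wedge all',s.x,s.fun)
s4=least_squares(r,[.42,-.1,1.6],args=(wp[:4],));print('wedge heel',s4.x,s4.fun)
w=s.x;print('tip',T(w,(.055,0,0)),'heel',T(w,(-.055,0,.013)))
# scale: tilt about axis through near_left & far_right feet
sp=[((30,85),(.11,.11)),((390,32),(.11,-.11)),((460,390),(-.11,-.11)),((88,458),(-.11,.11))]
ax=np.array([-1,1,0])/2**.5
def S(p,q):
    q=np.array(q)
    for a in (-.067,.067):
        g=Ro.from_rotvec(ax*a).apply([-.085,-.085,.008]); 
        if abs(g[2])<.004: q2=Ro.from_rotvec(ax*a).apply(q)
    return T(p,q2)
def rs(p): return np.concatenate([np.array(w2px('top',S(p,(*q,p[3]))))-f(*u) for u,q in sp])
z=least_squares(rs,[.5,.05,0,.06]);print('scale',z.x,z.fun)
sf=S(z.x,(-.085,-.085,.008));print('short foot',sf)
d=sf-T(w,(.055,0,0));c,sn=np.cos(w[2]),np.sin(w[2])
print('tip->foot along/lateral(wedge y)',d[0]*c+d[1]*sn,-d[0]*sn+d[1]*c,'yaw wedge-scale-90',w[2]-z.x[2]-np.pi/2)
E
python3 fit.py; python3 -c "
from h import *
o=ctrl.observe();print(Ro.from_rotvec(o['tool_rot']).as_matrix().round(3))"
```

```text
heel back top [ 0.5919 -0.1198  0.026 ] [ 0.5427 -0.126   0.026 ]
heel front top [ 0.5889 -0.1076  0.026 ] [ 0.5403 -0.1157  0.026 ]
thin? [ 0.572  -0.0137  0.001 ] [ 0.5227 -0.0211  0.001 ]
wedge all [ 0.557  -0.0686  1.7512] [-0.6548  0.1714  0.5064  0.1675  0.3179 -0.3444  0.6944 -0.0762 -0.8801
  0.0616]
wedge heel [ 0.5586 -0.0678  1.7191] [-0.5316  0.2006 -0.0215  0.3075  0.4139 -0.4441  0.1379 -0.0674]
tip [ 0.5472 -0.0145  0.    ] heel [ 0.5669 -0.1227  0.013 ]
scale [0.6185 0.116  0.1755 0.0425] [-0.5395  0.4465  0.4058  0.2012  0.2446 -0.0551 -0.0976 -0.5689]
short foot [ 0.5495  0.0172 -0.0001]
tip->foot along/lateral(wedge y) 0.030755856762518973 -0.008011498926850219 yaw wedge-scale-90 0.004836264262923606
[[-0.001  0.447 -0.894]
 [ 0.001 -0.894 -0.447]
 [-1.    -0.002  0.   ]]
```

```bash
cat >> fit.py <<'E'
print('near-left foot fit',S(z.x,(-.085,.085,0)),'side px x1.4',np.array(w2px('side',S(z.x,(-.085,.085,0))))*1.4,'side meas',px2w('side',400/1.4,380/1.4,0))
print('heel top mid side px',np.array(w2px('side',T(w,(-.05,0,.026))))*1.4)
print('small wedge corner',W(715,388,.015),'spool',W(522,140,0))
o=ctrl.observe();M=Ro.from_rotvec(o['tool_rot']).as_matrix()
th=w[2];dr=np.array([np.cos(th),np.sin(th),0]);
G=T(w,(-.055,0,0))-.035*dr;G[2]=.088
print('goal',G,'shift mm',M.T@(G-o['eef_pos'])*1e3)
Mg=np.column_stack([[0,0,-1],[np.sin(th),-np.cos(th),0],-dr]);print(np.linalg.det(Mg),Ro.from_matrix(M.T@Mg).as_rotvec())
E
python3 fit.py|tail -6
```

```text
tip->foot along/lateral(wedge y) 0.030755856762518973 -0.008011498926850219 yaw wedge-scale-90 0.004836264262923606
near-left foot fit [ 0.52    0.1848 -0.    ] side px x1.4 [399.6766 376.8899] side meas [0.5163 0.1905 0.    ]
heel top mid side px [467.6603 258.3916]
small wedge corner [ 0.5308 -0.1695  0.015 ] spool [ 0.6901 -0.0602  0.    ]
goal [ 0.5732 -0.1571  0.088 ] shift mm [ 214.1847 -277.3104 -442.3964]
0.9999999999999999 [-1.2873 -0.0009  0.0015]
```

```bash
python3 -m creep '[{"rx":-0.64,"x":60,"y":-139,"z":-221,"grip":17},{"rx":-0.64,"x":60,"y":-139,"z":-221,"grip":17},{"rx":-0.64,"x":60,"y":-139,"z":-221,"grip":17},{"rx":-0.64,"x":60,"y":-139,"z":-221,"grip":17},{"rx":-1.287,"x":120,"y":-277,"z":-442,"grip":17},{"rx":-1.287,"x":120,"y":-277,"z":-442,"grip":17},{"rx":-1.287,"x":120,"y":-277,"z":-442,"grip":17},{"rx":-1.287,"x":120,"y":-277,"z":-442,"grip":17},{"rx":-1.287,"x":120,"y":-277,"z":-442,"grip":17},{"rx":-1.287,"x":120,"y":-277,"z":-442,"grip":17},{"rx":-1.287,"x":120,"y":-277,"z":-442,"grip":17},{"rx":-1.287,"x":120,"y":-277,"z":-442,"grip":17}]' 20
cat > go.py <<'E'
from h import *
import sys
np.set_printoptions(precision=4,suppress=True)
G=np.array([.5732,-.1571,.088]);th=1.7512
dr=np.array([np.cos(th),np.sin(th),0])
o=ctrl.observe();M=Ro.from_rotvec(o['tool_rot']).as_matrix()
Mg=np.column_stack([[0,0,-1],[np.sin(th),-np.cos(th),0],-dr])
print('t',o['t'],'pos',o['eef_pos'],'shift',M.T@(G-o['eef_pos'])*1e3,'rot',Ro.from_matrix(M.T@Mg).as_rotvec(),'F',o['wrist_force'],'w',o['width'])
E
python3 go.py; python3 -c "
from h import *
snap('top','top2',(260,130,400,250),5)"
```

```text
t 0.1 pos [ 0.3018 -0.6033  0.3018] shift [ 214.1847 -277.3107 -442.4209] rot [-1.2874 -0.0009  0.0015] F [ 0.5986  0.1068 -0.2574] w 0.08766378150102451schema error: expected keys rx, ry, rz, x, y, z, grip
```

View pics/top2.png

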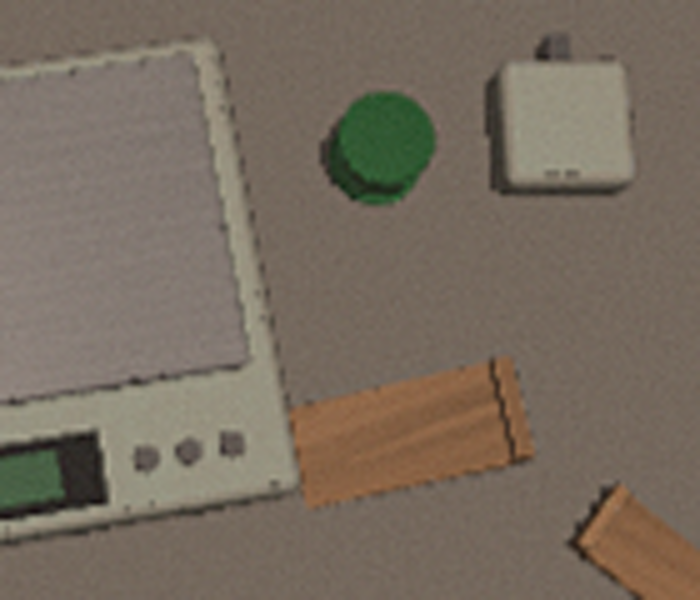

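The call was refused because every row needs all seven keys, so nothing moved. The crop shows the wedge (heel at 515,410, thin end at 300,460) still at the scale's edge. I'll retry with full rows.

```bash
python3 -m creep '[{"rx":-0.64,"ry":0,"rz":0,"x":60,"y":-139,"z":-221,"grip":17},{"rx":-0.64,"ry":0,"rz":0,"x":60,"y":-139,"z":-221,"grip":17},{"rx":-0.64,"ry":0,"rz":0,"x":60,"y":-139,"z":-221,"grip":17},{"rx":-0.64,"ry":0,"rz":0,"x":60,"y":-139,"z":-221,"grip":17},{"rx":-1.287,"ry":0,"rz":0,"x":120,"y":-277,"z":-442,"grip":17},{"rx":-1.287,"ry":0,"rz":0,"x":120,"y":-277,"z":-442,"grip":17},{"rx":-1.287,"ry":0,"rz":0,"x":120,"y":-277,"z":-442,"grip":17},{"rx":-1.287,"ry":0,"rz":0,"x":120,"y":-277,"z":-442,"grip":17},{"rx":-1.287,"ry":0,"rz":0,"x":120,"y":-277,"z":-442,"grip":17},{"rx":-1.287,"ry":0,"rz":0,"x":120,"y":-277,"z":-442,"grip":17},{"rx":-1.287,"ry":0,"rz":0,"x":120,"y":-277,"z":-442,"grip":17},{"rx":-1.287,"ry":0,"rz":0,"x":120,"y":-277,"z":-442,"grip":17}]' 20
python3 go.py
```

```text
t: 1.65
eef_pos: [0.5725, -0.1597, 0.1824]
tool_rot: [1.077, 1.289, -1.078]
wrist_force: [0.1, -0.2, 0.4]
width: 0.0149
t 1.65 pos [ 0.5725 -0.1597  0.1824] shift [94.4226  1.2831 -2.4459] rot [-0.0031 -0.0003  0.0009] F [ 0.1474 -0.2386  0.3979] w 0.014923798497699757
```

```bash
python3 -m creep '[{"rx":0,"ry":0,"rz":0,"x":50,"y":1,"z":0,"grip":17},{"rx":0,"ry":0,"rz":0,"x":80,"y":1,"z":0,"grip":17},{"rx":0,"ry":0,"rz":0,"x":94,"y":1,"z":0,"grip":17},{"rx":0,"ry":0,"rz":0,"x":94,"y":1,"z":0,"grip":17},{"rx":0,"ry":0,"rz":0,"x":94,"y":1,"z":0,"grip":17}]'
python3 go.py; python3 -c "
from h import *
print(ctrl.camera_info('wrist'))
snap('wrist','wr1',None,1.4);snap('side','side2',None,1.4)
im=cv2.imread('pics/side2_raw.png')[150:280,230:430];cv2.imwrite('pics/side2.png',cv2.resize(im,None,fx=4,fy=4,interpolation=cv2.INTER_CUBIC))"
```

```text
t: 2.28
eef_pos: [0.5741, -0.16, 0.0897]
tool_rot: [1.078, 1.286, -1.077]
wrist_force: [-0.3, 0.8, -0.3]
width: 0.0151
t 2.275 pos [ 0.5741 -0.16    0.0897] shift [ 1.7082 -0.4078 -3.0059] rot [-0.0037  0.0006 -0.001 ] F [-0.2949  0.7935 -0.3274] w 0.015101702452491253
{'fx': 325.19226210127806, 'fy': 325.19226210127806, 'cx': 277.4279561824256, 'cy': 209.73850806920495, 'tool_from_camera': array([[-7.17425278e-04, -2.81223269e-01,  9.59642099e-01,
        -8.11298169e-02],
       [ 9.99999734e-01, -3.24886569e-04,  6.52388453e-04,
        -1.21848287e-03],
       [ 1.28308016e-04,  9.59642312e-01,  2.81223427e-01,
        -7.68428620e-02],
       [ 0.00000000e+00,  0.00000000e+00,  0.00000000e+00,
         1.00000000e+00]])}
```

View pics/wr1.png

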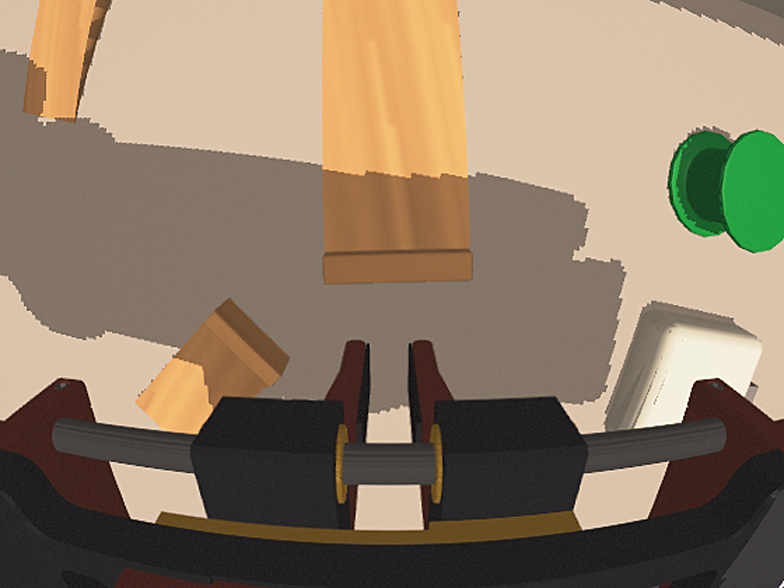

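Wrist view: the heel's back face runs from (323,283) to (472,279) at its bottom edge and the fingertips are at (355,345) and (423,345). They are nearly centred. The small wedge (230,340) and the spool (725,190) are clear.

```bash
cat > wr.py <<'E'
from h import *
np.set_printoptions(precision=4,suppress=True)
def wr(u,v,z,o):
    c=ctrl.camera_info('wrist');a=np.array([u-c['cx'],v-c['cy']]);r=np.hypot(*a);t=r/c['fx']
    d=np.append(np.sin(t)*a/r,np.cos(t));TC=np.array(c['tool_from_camera'])
    M=Ro.from_rotvec(o['tool_rot']).as_matrix()
    p=M@TC[:3,3]+o['eef_pos'];d=M@TC[:3,:3]@d
    return p+d*(z-p[2])/d[2]
E
python3 - <<'E'
from wr import *
o=ctrl.observe()
P=[wr(u/1.4,v/1.4,z,o) for u,v,z in((324,283.5,0),(472,279.5,0),(323,253,.026),(472,249,.026))]
print(np.array(P))
for a,b in((0,1),(2,3)):
    d=P[b]-P[a];print(np.linalg.norm(d),'yaw',np.arctan2(d[0],-d[1])  ,np.arctan2(d[1],d[0])+np.pi/2,(P[a]+P[b])/2)
E
```

```text
[[ 0.5429 -0.1341  0.    ]
 [ 0.5997 -0.1223  0.    ]
 [ 0.5436 -0.1164  0.026 ]
 [ 0.5913 -0.1064  0.026 ]]
0.058004953279917615 yaw 1.7754998551955967 1.7754998551955967 [ 0.5713 -0.1282  0.    ]
0.04868768316431559 yaw 1.7759543081966196 1.7759543081966194 [ 0.5675 -0.1114  0.026 ]
```

```bash
python3 - <<'E'
from wr import *
o=ctrl.observe()
P=np.array([wr(u/1.4,v/1.4,.026,o) for u,v in((324,283.5),(472,279.5),(323,253),(472,249))])
print(P,np.linalg.norm(P[1]-P[0]),np.linalg.norm((P[0]+P[1]-P[2]-P[3])/2));d=P[1]-P[0];th=np.arctan2(d[1],d[0])+np.pi/2
m=(P[0]+P[1])/2;print('back mid',m,'yaw',th)
M=Ro.from_rotvec(o['tool_rot']).as_matrix();print('in tool',M.T@(m-o['eef_pos'])*1e3,'tool push yaw',np.arctan2(-M[1,2],-M[0,2]))
tip=m+.11*np.array([np.cos(th),np.sin(th),0]);print('tip',tip)
E
```

```text
[[ 0.5454 -0.1265  0.026 ]
 [ 0.5936 -0.1165  0.026 ]
 [ 0.5436 -0.1164  0.026 ]
 [ 0.5913 -0.1064  0.026 ]] 0.0491779238903265 0.010313976837537386
back mid [ 0.5695 -0.1215  0.026 ] yaw 1.7754998551955967
in tool [ 63.7535   2.1034 -38.584 ] tool push yaw 1.7477985273087664
tip [ 0.5471 -0.0138  0.026 ]
```

```bash
python3 -m creep '[{"rx":0,"ry":0,"rz":0,"x":2,"y":2,"z":-10,"grip":17},{"rx":0,"ry":0,"rz":0,"x":2,"y":2,"z":-20,"grip":17},{"rx":0,"ry":0,"rz":0,"x":2,"y":2,"z":-24,"grip":17},{"rx":0,"ry":0,"rz":0,"x":2,"y":2,"z":-28,"grip":17},{"rx":0,"ry":0,"rz":0,"x":2,"y":2,"z":-32,"grip":17},{"rx":0,"ry":0,"rz":0,"x":2,"y":2,"z":-36,"grip":17},{"rx":0,"ry":0,"rz":0,"x":2,"y":2,"z":-40,"grip":17},{"rx":0,"ry":0,"rz":0,"x":2,"y":2,"z":-44,"grip":17},{"rx":0,"ry":0,"rz":0,"x":2,"y":2,"z":-48,"grip":17},{"rx":0,"ry":0,"rz":0,"x":2,"y":2,"z":-52,"grip":17},{"rx":0,"ry":0,"rz":0,"x":2,"y":2,"z":-52,"grip":17}]'
python3 go.py; python3 -c "
from h import *
snap('wrist','wr2',None,1.4)"
```

```text
t: 3.75
eef_pos: [0.5668, -0.1075, 0.0877]
tool_rot: [1.078, 1.287, -1.076]
wrist_force: [-0.2, -0.6, 0.5]
width: 0.0147
t 3.75 pos [ 0.5668 -0.1075  0.0877] shift [-0.3473 -2.478  49.938 ] rot [-0.0026  0.0001 -0.001 ] F [-0.2049 -0.6469  0.4707] w 0.01471251920525866
```

View pics/wr2.png

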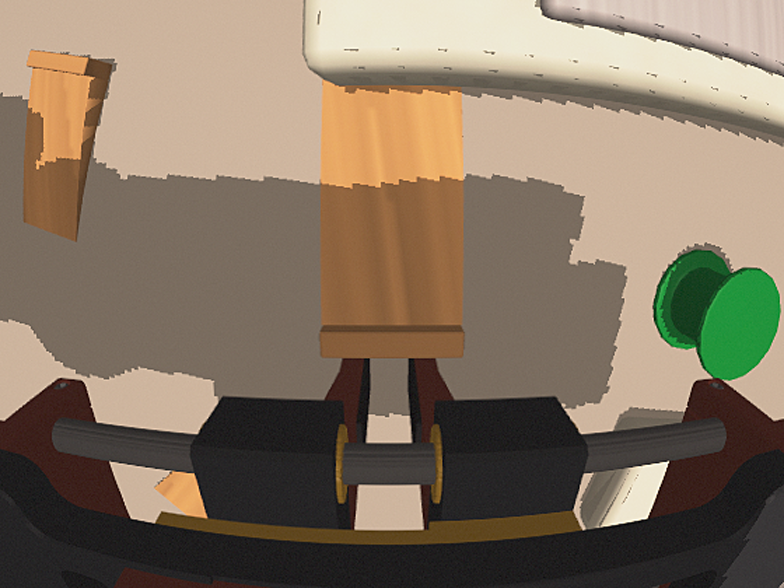

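The wedge is square on the fingers (heel at 320–464, 357), with its thin end under the housing edge and the housing corner near (306,66). I'll check the remaining distance.

```bash
python3 - <<'E'
from wr import *
o=ctrl.observe()
P=np.array([wr(u/1.4,v/1.4,.026,o) for u,v in((320,357),(464,357))]);m=P.mean(0);d=P[1]-P[0];th=np.arctan2(d[1],d[0])+np.pi/2
dr=np.array([np.cos(th),np.sin(th),0]);tip=m+.11*dr
print(P,'w',np.linalg.norm(d),'yaw',th,'tip',tip,'TCP->back',(m-o['eef_pos'])@dr)
f=np.array([.5495,.0172,.026]);print('remaining',(f-tip)@dr,'lat',(f-tip)@[-dr[1],dr[0],0])
print('corner z30-40',wr(306/1.4,66/1.4,.03,o),wr(306/1.4,66/1.4,.04,o))
E
```

```text
[[ 0.5403 -0.1001  0.026 ]
 [ 0.5894 -0.0914  0.026 ]] w 0.04982062766546489 yaw 1.7467064194077302 tip [0.5456 0.0125 0.026 ] TCP->back 0.012161180985130436
remaining 0.003908654175627375 lat -0.004673532345118947
corner z30-40 [ 0.5222 -0.0062  0.03  ] [ 0.5243 -0.0081  0.04  ]
```

```bash
python3 -m creep '[{"rx":0,"ry":0,"rz":0,"x":0,"y":0,"z":-3,"grip":17},{"rx":0,"ry":0,"rz":0,"x":0,"y":0,"z":-6,"grip":17},{"rx":0,"ry":0,"rz":0,"x":0,"y":0,"z":-9,"grip":17},{"rx":0,"ry":0,"rz":0,"x":0,"y":0,"z":-12,"grip":17},{"rx":0,"ry":0,"rz":0,"x":0,"y":0,"z":-15,"grip":17}]'; python3 go.py
python3 -m creep '[{"rx":0,"ry":0,"rz":0,"x":0,"y":0,"z":-3,"grip":17},{"rx":0,"ry":0,"rz":0,"x":0,"y":0,"z":-6,"grip":17},{"rx":0,"ry":0,"rz":0,"x":0,"y":0,"z":-9,"grip":17},{"rx":0,"ry":0,"rz":0,"x":0,"y":0,"z":-12,"grip":17}]'; python3 go.py
```

```text
t: 4.42
eef_pos: [0.5644, -0.0958, 0.0878]
tool_rot: [1.078, 1.284, -1.08]
wrist_force: [1.6, -7.4, 1.0]
width: 0.0148
t 4.425 pos [ 0.5644 -0.0958  0.0878] shift [ 0.0477 -2.0598 61.9111] rot [-0.0053  0.0034 -0.0011] F [ 1.5947 -7.4095  1.0294] w 0.014839594592610908
t: 4.92
eef_pos: [0.5626, -0.0865, 0.0879]
tool_rot: [1.077, 1.28, -1.083]
wrist_force: [1.3, -7.3, 0.2]
width: 0.0149
t 4.925 pos [ 0.5626 -0.0865  0.0879] shift [ 0.3918 -1.649  71.3359] rot [-0.0076  0.0063 -0.0011] F [ 1.2986 -7.2522  0.1937] w 0.014870802548025834
```

```bash
python3 -m creep '[{"rx":0,"ry":0,"rz":0,"x":0,"y":0,"z":-4,"grip":17},{"rx":0,"ry":0,"rz":0,"x":0,"y":0,"z":-7,"grip":17},{"rx":0,"ry":0,"rz":0,"x":0,"y":0,"z":-10,"grip":17},{"rx":0,"ry":0,"rz":0,"x":0,"y":0,"z":-12,"grip":17}]'; python3 go.py
python3 - <<'E'
from h import *
snap('side','side3');snap('wrist','wr3')
a=cv2.imread('pics/side1_raw.png')[160:285,170:350];b=cv2.imread('pics/side3_raw.png')[160:285,170:350]
im=np.hstack([a,b]);cv2.imwrite('pics/cmp3.png',cv2.resize(np.vstack([a,b]),None,fx=2.4,fy=2.4,interpolation=cv2.INTER_CUBIC))
E
```

```text
t: 5.42
eef_pos: [0.5606, -0.0769, 0.0879]
tool_rot: [1.077, 1.277, -1.086]
wrist_force: [0.3, -7.4, 0.2]
width: 0.0146
t 5.425 pos [ 0.5606 -0.0769  0.0879] shift [ 0.6654 -1.1634 81.1302] rot [-0.0097  0.0089 -0.0009] F [ 0.2741 -7.4337  0.1669] w 0.014642309891563574
```

View pics/cmp3.png

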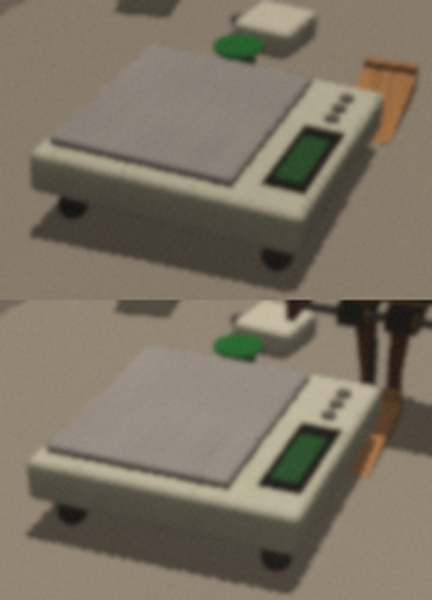

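The far-left foot has come down about 6 mm ((72,205) to (72,213)), and the scale has not slid noticeably. Next I push in small steps and watch the force.

```bash
python3 -m creep '[{"rx":0,"ry":0,"rz":0,"x":0,"y":0,"z":-3,"grip":17},{"rx":0,"ry":0,"rz":0,"x":0,"y":0,"z":-5,"grip":17},{"rx":0,"ry":0,"rz":0,"x":0,"y":0,"z":-6,"grip":17}]'; python3 go.py
python3 -m creep '[{"rx":0,"ry":0,"rz":0,"x":0,"y":0,"z":-3,"grip":17},{"rx":0,"ry":0,"rz":0,"x":0,"y":0,"z":-4,"grip":17}]'; python3 go.py
```

```text
t: 5.9
eef_pos: [0.5595, -0.0727, 0.0878]
tool_rot: [1.077, 1.276, -1.088]
wrist_force: [0.9, -6.8, 0.1]
width: 0.0154
t 5.9 pos [ 0.5595 -0.0727  0.0878] shift [ 0.7618 -0.7337 85.5219] rot [-0.0111  0.0107 -0.0005] F [ 0.9461 -6.8001  0.1177] w 0.015370008019987343
t: 6.15
eef_pos: [0.5588, -0.0709, 0.0878]
tool_rot: [1.076, 1.273, -1.09]
wrist_force: [1.4, -6.1, -0.1]
width: 0.0146
t 6.15 pos [ 0.5588 -0.0709  0.0878] shift [ 0.9603 -0.2017 87.3993] rot [-0.013   0.0131 -0.    ] F [ 1.3611 -6.0786 -0.1412] w 0.014620008528127178
```

```bash
python3 -m creep '[{"rx":0,"ry":0,"rz":0,"x":0,"y":0,"z":-3,"grip":17},{"rx":0,"ry":0,"rz":0,"x":0,"y":0,"z":-4,"grip":17},{"rx":0,"ry":0,"rz":0,"x":0,"y":0,"z":-4,"grip":17}]'; python3 go.py
python3 -m creep '[{"rx":0,"ry":0,"rz":0,"x":0,"y":0,"z":-3,"grip":17},{"rx":0,"ry":0,"rz":0,"x":0,"y":0,"z":-4,"grip":17},{"rx":0,"ry":0,"rz":0,"x":0,"y":0,"z":-4,"grip":17}]'; python3 go.py
python3 - <<'E'
from h import *
snap('side','side4')
a=cv2.imread('pics/side3_raw.png')[160:285,170:350];b=cv2.imread('pics/side4_raw.png')[160:285,170:350]
cv2.imwrite('pics/cmp4.png',cv2.resize(np.vstack([a,b]),None,fx=2.4,fy=2.4,interpolation=cv2.INTER_CUBIC))
def off(p,q,x0,y0,x1,y1):
    g=lambda n:cv2.cvtColor(cv2.imread(f'pics/{n}_raw.png'),cv2.COLOR_BGR2GRAY).astype(np.float32)[y0:y1,x0:x1]
    return cv2.phaseCorrelate(g(p),g(q),cv2.createHanningWindow((x1-x0,y1-y0),cv2.CV_32F))
for p,q in(('side1','side3'),('side3','side4')):
    print(p,q,'farleft',off(p,q,180,230,220,260),'nearleft',off(p,q,265,250,305,280))
E
```

```text
t: 6.52
eef_pos: [0.5582, -0.0688, 0.0877]
tool_rot: [1.076, 1.271, -1.093]
wrist_force: [1.0, -5.2, 0.4]
width: 0.015
t 6.525 pos [ 0.5582 -0.0688  0.0877] shift [ 1.0986  0.2391 89.5711] rot [-0.0148  0.0151  0.0003] F [ 1.0039 -5.1511  0.4239] w 0.015023847586392131
t: 6.9
eef_pos: [0.5576, -0.0668, 0.0877]
tool_rot: [1.076, 1.269, -1.095]
wrist_force: [-0.0, -5.9, 0.8]
width: 0.0149
t 6.9 pos [ 0.5576 -0.0668  0.0877] shift [ 1.3118  0.7022 91.5921] rot [-0.0166  0.0174  0.0007] F [-0.0291 -5.9082  0.8344] w 0.014893527602600225
side1 side3 farleft ((-0.8293503652657108, 2.210687471357053), 0.3948280104001363) nearleft ((-0.43090885438785875, 0.24627612176512237), 1.103533492088318)
side3 side4 farleft ((-0.27640629836596275, 0.7915311235051501), 1.0795809630552928) nearleft ((-0.15171463419934028, 0.32548038739421337), 1.0619140374660492)
```

View pics/cmp4.png

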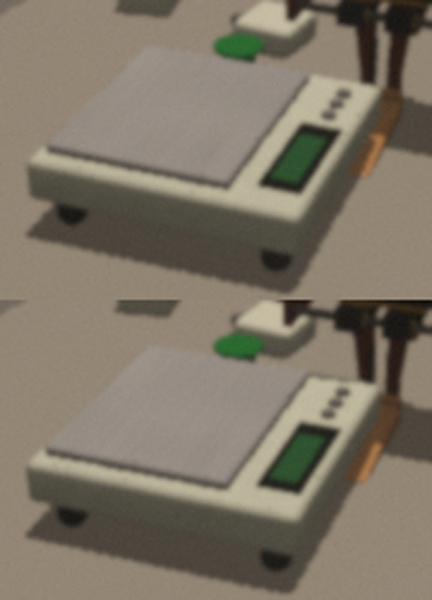

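The far-left foot is still coming down and the force is not yet doubled, so I continue.

```bash
python3 -m creep '[{"rx":0,"ry":0,"rz":0,"x":0,"y":0,"z":-3,"grip":17},{"rx":0,"ry":0,"rz":0,"x":0,"y":0,"z":-4,"grip":17},{"rx":0,"ry":0,"rz":0,"x":0,"y":0,"z":-4,"grip":17}]'|sed -n '1,2p;4p'
python3 -m creep '[{"rx":0,"ry":0,"rz":0,"x":0,"y":0,"z":-3,"grip":17},{"rx":0,"ry":0,"rz":0,"x":0,"y":0,"z":-4,"grip":17},{"rx":0,"ry":0,"rz":0,"x":0,"y":0,"z":-4,"grip":17}]'|sed -n '1,2p;4p'
cat > off.py <<'E'
from h import *
import sys
n=sys.argv[1];snap('side',n)
def off(p,q,x0,y0,x1,y1):
    g=lambda n:cv2.cvtColor(cv2.imread(f'pics/{n}_raw.png'),cv2.COLOR_BGR2GRAY).astype(np.float32)[y0:y1,x0:x1]
    return np.round(cv2.phaseCorrelate(g(p),g(q),cv2.createHanningWindow((x1-x0,y1-y0),cv2.CV_32F))[0],2)
for p in('side1','side3','side4'):
    print(p,n,'farleft',off(p,n,180,230,220,260),'nearleft',off(p,n,265,250,305,280))
E
python3 off.py side5; python3 go.py
python3 -c "
from fit import *
for tl in (0,1):
  print([np.array(w2px('side',(T if tl==0 else S)(z.x,q))) for q in((.085,.085,0),(-.085,.085,0),(.11,.11,.03))])"|tail -2
```

```text
t: 7.32
eef_pos: [0.557, -0.065, 0.0877]
wrist_force: [0.6, -4.9, 1.1]
t: 7.7
eef_pos: [0.5565, -0.0635, 0.0878]
wrist_force: [1.8, -7.2, 1.3]
side1 side5 farleft [-4.26  3.8 ] nearleft [-0.74  0.43]
side3 side5 farleft [-0.35  1.08] nearleft [-0.12  0.29]
side4 side5 farleft [-0.    0.08] nearleft [ 0.16 -0.04]
t 7.75 pos [ 0.5565 -0.0635  0.0878] shift [ 1.9012  1.6278 95.0316] rot [-0.0208  0.0224  0.0013] F [ 0.3687 -7.086   0.2747] w 0.015003528543164727
[array([200.9506, 251.4506]), array([285.4833, 269.2071]), array([181.3365, 242.532 ])]
[array([200.7617, 247.8743]), array([285.4833, 269.2071]), array([182.0515, 237.5018])]
```

```bash
python3 -m creep '[{"rx":0,"ry":0,"rz":0,"x":0,"y":0,"z":-3,"grip":17},{"rx":0,"ry":0,"rz":0,"x":0,"y":0,"z":-4,"grip":17},{"rx":0,"ry":0,"rz":0,"x":0,"y":0,"z":-4,"grip":17}]'|sed -n '1,2p;4p'
python3 off.py side6
python3 - <<'E'
from h import *
a=[cv2.imread(f'pics/{n}_raw.png')[225:285,175:310] for n in('side1','side4','side6')]
cv2.imwrite('pics/cmp6.png',cv2.convertScaleAbs(cv2.resize(np.vstack(a),None,fx=3.3,fy=3.3,interpolation=cv2.INTER_CUBIC),alpha=1.8))
E
```

```text
t: 8.12
eef_pos: [0.556, -0.0626, 0.0878]
wrist_force: [1.4, -9.2, 0.5]
side1 side6 farleft [-1.15 -0.28] nearleft [-0.6   0.57]
side3 side6 farleft [-0.42  0.65] nearleft [-0.14  0.44]
side4 side6 farleft [-0.03  0.07] nearleft [-0.12  0.2 ]
```

View pics/cmp6.png

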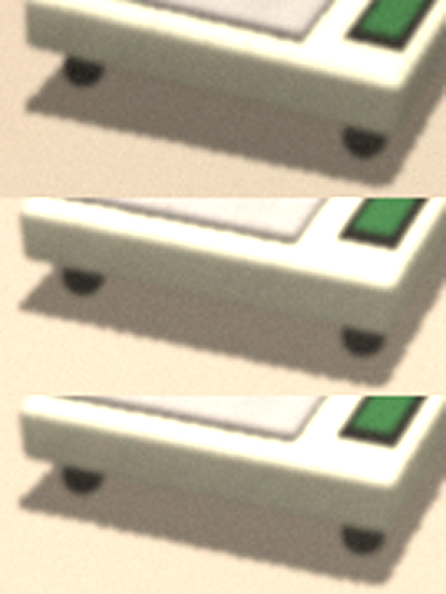

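The far-left foot has dropped about 3.4 px (3.6 px means level) and stopped, while the force is climbing to 9 N. One more press should show whether it jams.

```bash
python3 -m creep '[{"rx":0,"ry":0,"rz":0,"x":0,"y":0,"z":-3,"grip":17},{"rx":0,"ry":0,"rz":0,"x":0,"y":0,"z":-4,"grip":17},{"rx":0,"ry":0,"rz":0,"x":0,"y":0,"z":-5,"grip":17}]'|sed -n '1,2p;4p'
python3 off.py side7;python3 go.py
```

```text
t: 8.55
eef_pos: [0.5555, -0.0616, 0.0879]
wrist_force: [1.0, -10.6, 0.6]
side1 side7 farleft [-2.96 -0.67] nearleft [-0.57  0.51]
side3 side7 farleft [-0.54  0.86] nearleft [-0.18  0.52]
side4 side7 farleft [-0.17  0.24] nearleft [0.25 0.07]
t 8.6 pos [ 0.5555 -0.0616  0.0879] shift [ 2.7797  2.9402 97.0637] rot [-0.027   0.0301  0.0021] F [  1.4098 -10.7183   0.338 ] w 0.014506360924005653
```

The force has doubled to about 10.7 N and the scale is not moving, so the wedge is jammed with all feet bearing. I withdraw.

```bash
python3 -m creep '[{"rx":0,"ry":0,"rz":0,"x":0,"y":0,"z":5,"grip":17},{"rx":0,"ry":0,"rz":0,"x":0,"y":0,"z":20,"grip":17},{"rx":0,"ry":0,"rz":0,"x":0,"y":0,"z":40,"grip":17},{"rx":0,"ry":0,"rz":0,"x":-50,"y":0,"z":45,"grip":17},{"rx":0,"ry":0,"rz":0,"x":-100,"y":0,"z":80,"grip":17},{"rx":0,"ry":0,"rz":0,"x":-130,"y":0,"z":140,"grip":17},{"rx":0,"ry":0,"rz":0,"x":-130,"y":0,"z":200,"grip":17},{"rx":0,"ry":0,"rz":0,"x":-130,"y":0,"z":250,"grip":17},{"rx":0,"ry":0,"rz":0,"x":-130,"y":0,"z":250,"grip":17},{"rx":0,"ry":0,"rz":0,"x":-130,"y":0,"z":250,"grip":17}]'
python3 off.py side8
python3 - <<'E'
from h import *
snap('top','top8')
a=[cv2.imread(f'pics/{n}_raw.png') for n in('side1','side8','top1','top8')]
s=np.vstack([i[160:285,170:370] for i in a[:2]]);t=np.vstack([i[130:255,205:405] for i in a[2:]])
cv2.imwrite('pics/fin.png',cv2.convertScaleAbs(cv2.resize(np.hstack([s,t]),None,fx=2,fy=2.3,interpolation=cv2.INTER_CUBIC),alpha=1.5))
E
```

```text
t: 9.85
eef_pos: [0.5929, -0.3046, 0.2249]
tool_rot: [1.075, 1.256, -1.109]
wrist_force: [0.5, -0.3, -1.0]
width: 0.015
side1 side8 farleft [-0.98  4.21] nearleft [-0.72  0.61]
side3 side8 farleft [-0.68  0.71] nearleft [-0.27  0.22]
side4 side8 farleft [0.29 0.12] nearleft [-0.03 -0.04]
```

View pics/fin.png

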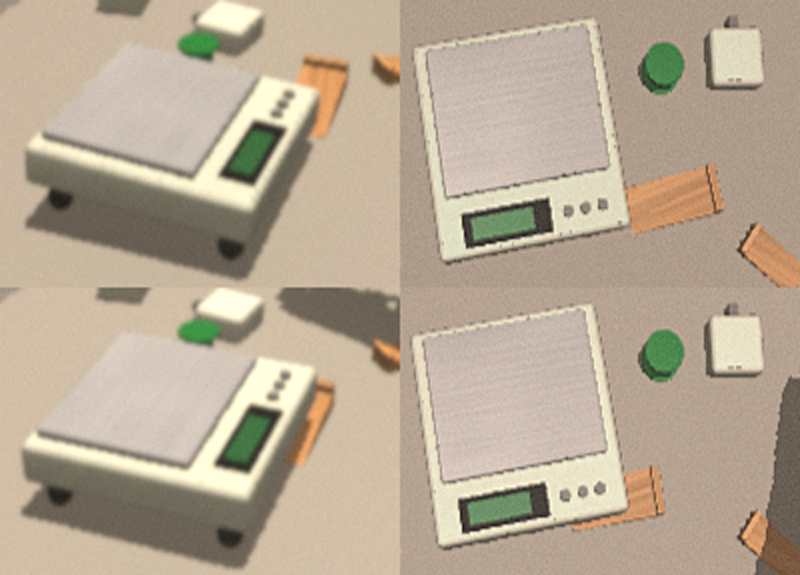

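Final view: the wedge sits under the near right corner with its heel outside (660,490). The spool, charger and small wedge are unmoved and the gripper is clear. As a last check I compute the foot's place on the ramp.

```bash
python3 - <<'E' | tail -12
from fit import *
sp=[((u-400)/2,(v-287.5)/2.3) for u,v in((414,334),(595,305),(628,511),(443,547))]
pts=[(.11,.11),(.11,-.11),(-.11,-.11),(-.11,.11)]
sp0=[((u-400)/2,(v)/2.3) for u,v in((414,47),(597,18),(630,224),(443,262))]
def r2(p,c,tilt): 
    return np.concatenate([np.array(w2px('top',(S if tilt else T)(p,(*q,.0425))))-(205+u[0],130+u[1]) for u,q in zip(c,pts)])
a=least_squares(r2,[.6,.1,.17],args=(sp0,1));b=least_squares(r2,[.6,.1,.17],args=(sp,0));c=least_squares(r2,[.6,.1,.17],args=(sp,1))
print('start',a.x,'end level',b.x,b.cost,'end tilted',c.x,c.cost)
ft=T(b.x,(-.085,-.085,.008));h=[px2w('top',205+(u-400)/2,130+(v-287.5)/2.3,.026) for u,v in((660,467),(664,514))]
m=(h[0]+h[1])/2;d=h[0]-h[1];th=np.arctan2(d[1],d[0])+np.pi/2;dr=np.array([np.cos(th),np.sin(th)])
D=(ft-m)[:2]@dr;print('foot',ft,'heel',m,np.linalg.norm(d),'yaw',th,'heel-foot',D,'ramp h mm',1+.18*(110-D*1e3),'lat',(ft-m)[:2]@[-dr[1],dr[0]])
o=ctrl.observe();print(o['t'],o['eef_pos'],o['wrist_force'])
E
```

```text
tip [ 0.5472 -0.0145  0.    ] heel [ 0.5669 -0.1227  0.013 ]
scale [0.6185 0.116  0.1755 0.0425] [-0.5395  0.4465  0.4058  0.2012  0.2446 -0.0551 -0.0976 -0.5689]
short foot [ 0.5495  0.0172 -0.0001]
tip->foot along/lateral(wedge y) 0.030755856762518973 -0.008011498926850219 yaw wedge-scale-90 0.004836264262923606
near-left foot fit [ 0.52    0.1848 -0.    ] side px x1.4 [399.6766 376.8899] side meas [0.5163 0.1905 0.    ]
heel top mid side px [467.6603 258.3916]
small wedge corner [ 0.5308 -0.1695  0.015 ] spool [ 0.6901 -0.0602  0.    ]
goal [ 0.5732 -0.1571  0.088 ] shift mm [ 132.8696    2.8933 -151.1114]
0.9999999999999999 [-0.0247  0.0288  0.0021]
start [0.6195 0.116  0.169 ] end level [0.6194 0.1155 0.1623] 1.8462521624476187 end tilted [0.6206 0.1171 0.1681] 0.3570536263944826
foot [0.5493 0.0179 0.008 ] heel [ 0.5508 -0.0525  0.026 ] 0.049288395120934886 yaw 1.6356117767664131 heel-foot 0.07042249599525625 ramp h mm 8.123950720853873 lat -0.003071434428595328
9.95 [ 0.5934 -0.303   0.2252] [-0.1936  0.0459 -0.2201]
```

The ramp height under the foot comes out at 8.1 mm, which fits a level scale. The coarse corner fit from the top view, however, leans the other way (tilted cost 0.36 against 1.85 level). I settle it with sub-pixel tracking in the side view.

```bash
python3 - <<'E' | tail -14
from fit import *
g=lambda n:cv2.cvtColor(cv2.imread(f'pics/{n}_raw.png'),cv2.COLOR_BGR2GRAY)
for cam,f0,f1 in(('side','side1','side8'),('top','top1','top8')):
    A,B=g(f0),g(f1)
    P=np.array([w2px(cam,S(z.x,(x,y,h))) for x,y,h in((.11,.11,.05),(-.11,.11,.05),(-.11,-.11,.05),(.11,-.11,.05),(.1,0,.06),(-.05,.09,.07),(-.05,-.09,.07),(-.085,-.05,.06))],np.float32)
    # refine onto strong corners nearby
    m=np.zeros_like(A)
    cv2.fillConvexPoly(m,cv2.convexHull(P[:4].astype(int)),255);m=cv2.dilate(m,np.ones((7,7)))
    C=cv2.goodFeaturesToTrack(cv2.GaussianBlur(A,(3,3),0),40,.05,8,mask=m)
    Q,st,e=cv2.calcOpticalFlowPyrLK(A,B,C,None,winSize=(17,17),maxLevel=1)
    R_,st2,_=cv2.calcOpticalFlowPyrLK(B,A,Q,None,winSize=(17,17),maxLevel=1)
    ok=(st.ravel()==1)&(np.linalg.norm(R_-C,axis=2).ravel()<.3)
    C,Q=C[ok,0],Q[ok,0]
    # 3D of each: intersect with tilted plane h=.055 of scale
    c=ctrl.camera_info(cam);R=np.array(c['R']);t=np.array(c['t']);o=-R.T@t
    n=(S(z.x,(0,0,1))-S(z.x,(0,0,0)));p0=S(z.x,(0,0,.055))
    d=np.c_[(C[:,0]-c['cx'])/c['fx'],(C[:,1]-c['cy'])/c['fy'],np.ones(len(C))]@R
    X=o+d*(((p0-o)@n)/(d@n))[:,None]
    pc=X.mean(0)
    def res(p):
        Y=Ro.from_rotvec(p[:3]).apply(X-S(z.x,(0,0,0)))+S(z.x,(0,0,0))+p[3:6]
        return (np.array([w2px(cam,y) for y in Y])-Q).ravel()
    # constrain: tilt k about diagonal axis through near-left/far-right feet, plus slide dx,dy,yaw
    Oz=S(z.x,(-.085,.085,0));axw=S(z.x,(.085,-.085,0))-Oz;axw/=np.linalg.norm(axw)
    def r1(p):
        Y=Ro.from_rotvec(axw*p[0]).apply(X-Oz);Y=Ro.from_rotvec([0,0,p[3]]).apply(Y)+Oz+[p[1],p[2],0]
        return (np.array([w2px(cam,y) for y in Y])-Q).ravel()
    s=least_squares(r1,[0,0,0,0],loss='soft_l1',x_scale=[.01,.001,.001,.01])
    cov=np.sqrt(np.diag(np.linalg.inv(s.jac.T@s.jac)))*np.std(s.fun)
    print(cam,len(C),'tilt change',s.x[0],'slide,yaw',s.x[1:],'sd',cov,'rms',np.std(s.fun))
E
```

```text
wedge all [ 0.557  -0.0686  1.7512] [-0.6548  0.1714  0.5064  0.1675  0.3179 -0.3444  0.6944 -0.0762 -0.8801
  0.0616]
wedge heel [ 0.5586 -0.0678  1.7191] [-0.5316  0.2006 -0.0215  0.3075  0.4139 -0.4441  0.1379 -0.0674]
tip [ 0.5472 -0.0145  0.    ] heel [ 0.5669 -0.1227  0.013 ]
scale [0.6185 0.116  0.1755 0.0425] [-0.5395  0.4465  0.4058  0.2012  0.2446 -0.0551 -0.0976 -0.5689]
short foot [ 0.5495  0.0172 -0.0001]
tip->foot along/lateral(wedge y) 0.030755856762518973 -0.008011498926850219 yaw wedge-scale-90 0.004836264262923606
near-left foot fit [ 0.52    0.1848 -0.    ] side px x1.4 [399.6766 376.8899] side meas [0.5163 0.1905 0.    ]
heel top mid side px [467.6603 258.3916]
small wedge corner [ 0.5308 -0.1695  0.015 ] spool [ 0.6901 -0.0602  0.    ]
goal [ 0.5732 -0.1571  0.088 ] shift mm [ 132.8696    2.8933 -151.1114]
0.9999999999999999 [-0.0247  0.0288  0.0021]
side 11 tilt change -0.06440036022535056 slide,yaw [ 0.0004  0.0012 -0.0025] sd [0.0024 0.0002 0.0003 0.0024] rms 0.2698989136628423
top 17 tilt change -0.06562271300608703 slide,yaw [ 0.0004  0.0012 -0.0011] sd [0.0167 0.0006 0.0007 0.0029] rms 0.435663827060051
```

Both cameras give a tilt change of about 0.065 rad out of 0.067, with a slide of about 1.3 mm. With the force doubling as well, the job is done, so I hand it in.

```bash
python3 -c "
from cell import ctrl
print(ctrl.hand_in())"
```

```text
the job is handed in; nothing more can be done
None
```

I pushed the 110 mm wedge, fingertips on its heel, in under the scale's short foot until it jammed. Then I withdrew the arm and handed the job in at about 10 s of the 67 s; no verdict is reported.

**Checks that agreed:**
- **Force:** the push force rose from 5–6 N to about 10.7 N at the end, and the far-left foot had stopped coming down. That is the doubling expected once all feet bear.
- **Tilt:** tracking in the side view gave a change of 0.064 ± 0.002 rad out of the starting 0.067. The top view gave 0.066, but much less precisely (± 0.017).
- **Ramp height:** the ramp under the foot worked out at about 8.1 mm, where 8 mm makes the scale level.
- **Surroundings:** the scale slid about 1.3 mm, and the spool, charger and small wedge by the heel look unmoved in the last views. The phone and the third wedge were outside those crops. The gripper ended well clear.

**Checks that disagreed:**
- A rough fit to hand-read corners in the top view fitted a tilted scale better than a level one (0.36 against 1.85). I trusted the sub-pixel tracking instead.
- Phase correlation on the far-left foot against the first picture gave inconsistent numbers, so I read that foot's drop from enlarged crops.

How much weight the far-left foot carries was not measured; I inferred it from the jam.

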